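# Shut and latch the sander's swing guard

### The arm

A 6-joint arm with a two-finger parallel gripper is mounted at the origin on the work surface. World frame = base frame: x ahead of the robot, y to its left, z up, the work surface at z = 0. Lengths are in m, angles in rad, forces in N, time in s.
With the tool pointing down it reaches from about 0.35 to 0.85 m from the base axis. Payload 8.1 kg.
Tool frame: the origin (TCP) lies on the centre line of the jaws, within the pads' length; the fingertips stand 17 mm ahead of it and the grasp point (between the pads) lies 2 mm behind it; z points along the fingers, y is the line along which they close (so a half turn about z gives the same grasp; the last joint's range is limited). The gripper opens to 85 mm and grips with 20 to 120 N. Pads are 22 mm wide; open, the fingers measure 114 mm over their backs; the gripper's body (76 mm by 85 mm) begins 54 mm behind the grasp point. The pads swing forward as they close: fully open they stand 13 mm farther back than shut.
Start: joints at [1.23, 0.13, 1.488, -0, 1.523, -0.085], TCP at [0.152, 0.58, 0.248] pointing down, gripper open.
Joint ranges: [-2.96, 2.96], [-0.89, 2.26], [0.02, 2.5], [-1.34, 4.48], [0, 2.73], [-2.66, 2.66]. Speed limits (rad/s): [2.39, 2.39, 2.79, 3.14, 3.14, 3.14].

### API

Orientations are given as a unit quaternion [x, y, z, w].
In Python, from plant import env gives the robot as it stands.
- The arm moves only by the tool shift_gripper, called as name(argument=value, ...), one argument or row to a line, values as JSON. Schema: {"type":"object","properties":{"increments":{"type":"object","properties":{"offsets":{"type":"array","items":{"type":"array","items":{"type":"number"},"minItems":7,"maxItems":7},"minItems":1,"maxItems":12}},"additionalProperties":false,"required":["offsets"]},"grip_n":{"type":"number"},"only":{"type":"string"},"quiet":{"type":"boolean"},"lines":{"type":"string"}},"required":["increments"],"additionalProperties":false}. increments is an object whose key "offsets" holds a list of rows, 1 to 12 of them, each of 7 numbers: the opening from 0.0 (shut) to 1.0 (fully open), then dx, dy, dz in m, then a rotation vector rx, ry, rz in rad; each row is the pose to reach, as a shift and turn from the pose commanded when the call began, along the tool's axes at that moment; what a row does not reach only later rows make up. A row lasts 1/12 s, in which the tool goes at most 0.0417 m and 0.125 rad, less where a joint would pass 70% of its speed; a pose out of reach is approached as far as the arm can. The fingers move at their own pace and stop on an object; grip_n is the grip in N (left out, the last holds). Time passes only in rows, so rows that do not move let the fingers close. The tool returns the time, the measured TCP pose, the force, the opening and the grip force at its end. only (a regular expression) keeps the lines of the reply that match it, lines (a string "A,B") keeps lines A to B, and quiet returns only ok. Input that does not fit is refused with a message, and nothing moves.
- env.get_state(): the state, without advancing time (a new reading comes with each control period).
- env.capture(name): name is "side" or "top" or "wrist"; returns a dict with "img" (420x560x3 uint8, red, green, blue), "intrinsics" (3x3 intrinsics, pixels), "dist_coeffs" ([k1, k2, p1, p2, k3] as OpenCV has them; the pictures are not rectified), "extrinsics" (4x4, takes a point from camera to world coordinates); the wrist camera has in their place "mount" (4x4, takes a point from camera to tool coordinates, whose origin is the TCP and whose axes are the flange's). Camera axes: x right, y down, z forward; pixel columns grow to the right and rows downward; lengths in m; the calibration is good to about 2 mm. A picture is of the moment at which its call begins: read the wrist's pose just before it. There is no depth.
- env.hand_in(): hands the job in; it is judged then, once.
The state is a dict: "clock": time; "joint_pos": joint angles; "joint_velocities": joint speeds; "tau": joint torques, N m; "tool_pos": TCP position; "ee_rot": TCP orientation; "force": force on the tool from outside, world axes, zero at the start; "wrist_torque": the same for the moment, N m; "gripper_width": opening from 0.0 (shut) to 1.0 (fully open); "grasp_force": force on a finger pad.
Only numpy, scipy, OpenCV 4.12 (cv2) and the standard library are available. Lean on these libraries where they do the work, as an engineer would, in place of code of your own. Each camera call takes 0.05 s, during which the arm holds its last target. There are 200 camera calls.

### The job

The clear guard gate of the bench belt sander is parked open with its gravity latch bar down in the parking catch. Lift the bar by its red tab out of that catch, swing the gate shut with the bar held up over the yellow keeper, and let the bar drop fully home into the keeper's notch, then let go. Be gentle: never force the bar against a catch, and leave the other things on the bench where they are.

Things in the scene. Friction and masses are not known exactly. Their poses are not given: they have to be found in the camera images.
- hinge (a point): Foot of the gate's vertical hinge axis, at bench height (z = 0), on the sander's fixed base. x axis: from the shut gate towards the sander belt; y axis: along the shut gate (gate joint 1.00); z up. The hinge post is 22 mm thick and 158 mm tall.
- gate (a joint): Angle (rad) of the gate, a clear screen in an aluminium frame, 226 mm wide, top at 151 mm. 0 = parked open in the parking catch; grows as it swings clockwise seen from above, towards the sander; about 1.00 when shut (the keeper decides exactly). Light hinge friction, about 0.12 N m; it stays where it is left.
- bar (a joint): Lift angle (rad) of the latch bar: 0 = level, fully down on its own stop; 0.26 = highest. It falls back by its own weight (0.24 to 0.39 kg). Steel bar 10 mm thick, 16 mm high, on top of the gate and in its plane, nose 280 mm from the hinge axis. Level, its underside is at 157 mm.
- bar_pin (a point): Horizontal pivot pin of the latch bar, across the gate: 50 mm out from the hinge axis, height 165 mm. It swings with the gate.
- tab (a point): Grip point in the upright red tab on the latch bar: 135 mm beyond the pivot pin (185 mm from the hinge axis), at height 200 mm when the bar is level. Moves with bar and gate; y axis along the bar to its nose. Tab 12 mm thick across the gate, 30 mm long along it, from 173 to 223 mm high. Pinch it across its thickness from above; it can tilt in the pads as it is lifted.
- park_catch: Fixed steel parking catch on a grey post; origin at the foot of the hinge axis, y axis pointing to the catch. At 243 to 270 mm from the hinge axis it has a notch 15 mm wide, open above, between two horns 14 mm thick with tops at 174 mm: the bar's nose must rise over them (bar joint above about 0.09 rad).
- keeper: Fixed grey post and slotted bracket of the keeper for the shut gate; origin at the foot of the hinge axis, y axis pointing to the middle of the slot (gate joint 1.00). It carries a yellow rigid plate clamped somewhere along the slot: the notch lies at a gate angle between 0.90 and 1.10 (26 mm either way). Where is not measured: see it or feel for it.
- keeper_slot (a point): Point over the middle of the slot (not the notch itself), 256 mm from the hinge axis, 174 mm high. The yellow plate has, as the closing bar meets them: a flat land 60 mm long, top at 174 mm, square front (a bar lying on it reads about 0.09 rad); a notch 15 mm wide, open above; a stop horn 14 mm thick, the notch's far wall, top at 222 mm, too tall for the bar to pass.
- offcut: Loose piece of wood 55 x 130 x 18 mm lying on the sander's belt; origin at the centre of its underside. Leave alone.
- push_block: Orange push block with rubber sole, 75 x 130 mm, handle 77 mm high, loose on the bench; origin under its centre. Leave alone.
- glue: Glue bottle 60 mm across, 130 mm tall, loose on the bench; origin under its centre. Leave alone.
- tape: Yellow tape measure 70 x 35 x 62 mm, loose on the bench; origin under its centre. Leave alone.

How it is judged:
On the way, in this order (a step that is already met when the one before it is completed fails the run):
1. the bar is lifted clear of the parking catch with the gate still there (bar above 0.10 rad, gate below 0.05 rad) (value of joint bar above 0.1 rad and value of joint gate below 0.05 rad), for 0.05 s.
2. the gate is swung over the keeper with the bar held up (gate above 0.85 rad, bar above 0.075 rad) (value of joint gate above 0.85 rad and value of joint bar above 0.075 rad), for 0.05 s.
At the end, for the whole second after the job is handed in: The bar is fully down in the yellow keeper's notch (bar joint below 0.02 rad, gate between 0.888 and 1.112 rad: down there only inside the notch), gate still (under 0.03 rad/s), bar released; offcut, push block, glue and tape measure within 30 mm of their starts (value of joint bar below 0.02 rad and value of joint gate between 0.888 and 1.112 rad and not (velocity of joint gate above 0.03 rad/s) and not (velocity of joint gate below -0.03 rad/s) and distance of each of offcut, push_block, glue, tape from where it was at the start of the episode below 0.03 m); the robot touches nothing.
It fails at once if the bar is pressed or struck against the keeper with more than 25 N (contact force between bar and keeper above 25 N).
It fails at once if the bar is forced against the parking catch with more than 25 N (contact force between bar and park_catch above 25 N).
It fails at once if the offcut, push block, glue or tape measure is moved by more than 30 mm (distance of any of offcut, push_block, glue, tape from where it was at the start of the episode above 0.03 m).
It also fails if it takes over 48 s, if anything falls off the work surface, if the arm or the gripper's body presses on something with over 40 N, if the wrist force passes 120 N, or if a joint passes its speed limit or range.

## Working session

There is one attempt and no reset: what is moved stays moved. The work goes in short steps, Python scripts to look and compute and a tool call to move; the robot and the scene stay as the last step left them, time stands still between calls to the robot, and variables do not carry over. Pictures are saved under pics/ and viewed, at most 10 in all, crops included, and the job is handed in when it is done.

```bash
ls; mkdir -p pics; python3 - <<'E'
from plant import env
import cv2,json
s=env.get_state(); print({k:(v if not hasattr(v,'tolist') else v.tolist()) for k,v in s.items()})
for n in("side","top"):
    c=env.capture(n); cv2.imwrite(f"pics/{n}0.png",c["img"][:,:,::-1]); print(n,c["intrinsics"],c["dist_coeffs"],c["extrinsics"])
c=env.capture("wrist");cv2.imwrite("pics/wrist0.png",c["img"][:,:,::-1]);print(c["mount"],c["intrinsics"],c["dist_coeffs"])
E
```

```text
pics
plant.py
{'clock': 0.0, 'joint_pos': [1.2295911571604123, 0.13119009647599977, 1.489320212268291, 6.1510946788543105e-06, 1.5230144949605326, -0.08541737344388439], 'joint_velocities': [-3.6387870775526476e-05, 0.0011632259907292488, -0.00046852341945955784, 0.0005067547941443427, 0.0014524065345005424, 0.0006919532496093294], 'tau': [-0.0017639839643379673, -56.941648721694946, -50.05360722541809, -0.0005308559411787428, 0.015201374189928174, 2.1042073683474882e-06], 'tool_pos': [0.15160873470196562, 0.5799688767749601, 0.24720466066488014], 'ee_rot': [0.12754561538717815, 0.9918322351513602, -0.00094352878502675, -0.00020751769743996976], 'force': [-0.6461119758578123, 0.28550759629652883, -0.4413761447971088], 'wrist_torque': [0.006623491124677798, -0.02995973804793555, -0.01405206697271002], 'grasp_force': 0.0, 'gripper_width': 1.0041083046233115}
side [[525.08213174   0.         291.19639804]
 [  0.         525.08213174 205.97301075]
 [  0.           0.           1.        ]] [-0.18266808  0.          0.          0.          0.        ] [[ 0.92309771 -0.22371667  0
[... 396 characters left out ...]
799e-01  1.61252353e-01  3.75611159e-01]
 [-9.99862558e-01  1.65213084e-02 -1.38250700e-03  2.78737637e-02]
 [-1.29987678e-03 -1.61253040e-01 -9.86912239e-01  1.41873394e+00]
 [ 0.00000000e+00  0.00000000e+00  0.00000000e+00  1.00000000e+00]]
[[ 1.68171477e-04 -9.58066820e-01 -2.86544832e-01  7.23704611e-02]
 [ 9.99999533e-01 -1.11717065e-04  9.60421481e-04  7.30856809e-04]
 [-9.52159901e-04 -2.86544859e-01  9.58066353e-01 -1.24979369e-01]
 [ 0.00000000e+00  0.00000000e+00  0.00000000e+00  1.00000000e+00]] [[345.53702635   0.         286.13814061]
 [  0.         345.53702635 211.7976336 ]
 [  0.           0.           1.        ]] [-0.04581158  0.          0.          0.          0.        ]
```

View pics/top0.png

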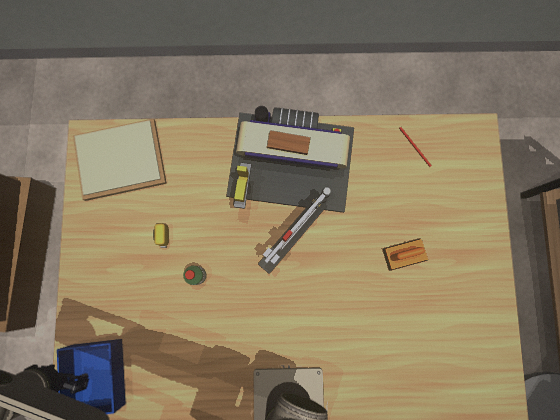

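View pics/side0.png

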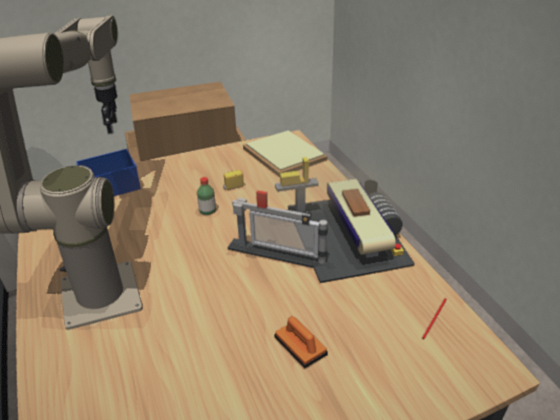

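The top view shows the hinge post at about (327,191), the red tab at (288,236), the parking catch at (268,262) and the yellow keeper at (241,185). In the side view the tab is at (262,199) and the keeper at (298,178). I'll enlarge both.

```bash
python3 - <<'E'
import cv2
a=cv2.imread("pics/top0.png")[150:280,220:350]; b=cv2.imread("pics/side0.png")[150:265,225:335]
cv2.imwrite("pics/topc.png",cv2.resize(a,(0,0),fx=4.6,fy=4.6,interpolation=cv2.INTER_CUBIC))
cv2.imwrite("pics/sidec.png",cv2.resize(b,(0,0),fx=5,fy=5,interpolation=cv2.INTER_CUBIC))
E
```

```text
(no output)
```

View pics/topc.png

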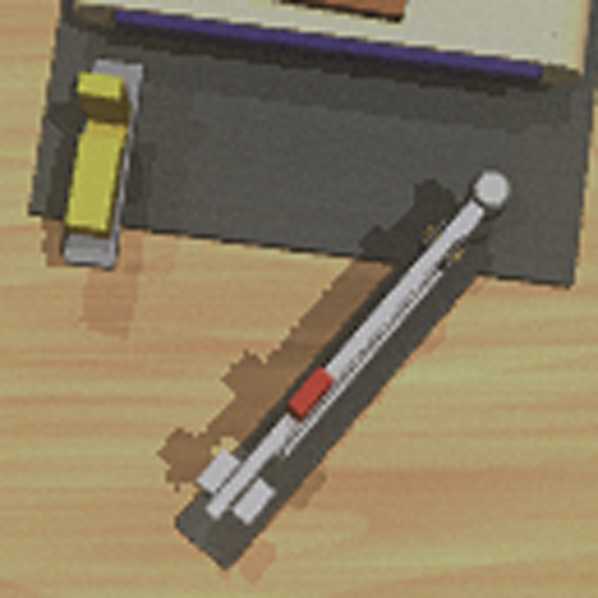

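View pics/sidec.png

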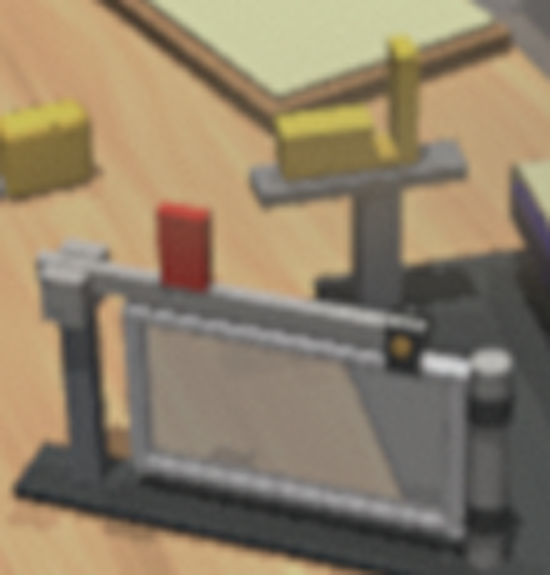

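Top crop: hinge cap (491,190), tab top (311,389), nose tip (215,513), horns (218,470)/(254,500), stop horn top (101,88), land front edge (88,232). Side crop: tab top centre (185,208), tab base middle (185,287), stop horn top (403,42), land front top edge (279,118), post cap (490,358).

```bash
cat > h.py <<'E'
import numpy as np,cv2
from plant import env
T=np.array([[-1.65280149e-02,-9.86774799e-01,1.61252353e-01,3.75611159e-01],[-9.99862558e-01,1.65213084e-02,-1.38250700e-03,2.78737637e-02],[-1.29987678e-03,-1.61253040e-01,-9.86912239e-01,1.41873394]])
S=np.array([[0.92309771,-0.22371667,0.31279622,0.10783941],[-0.3844531,-0.51718098,0.76466963,-1.20615549],[-0.00929709,-0.82612026,-0.56341715,1.0364732]])
K=lambda f,x,y:np.array([[f,0,x],[0,f,y],[0,0,1.]])
C={"top":(K(428.42485778,277.55547703,212.57769967),np.array([-0.00992672,0,0,0,0]),T),"side":(K(525.08213174,291.19639804,205.97301075),np.array([-0.18266808,0,0,0,0]),S)}
def ray(n,p):
    k,d,E=C[n]; u=cv2.undistortPoints(np.array([[p]],float),k,d)[0,0]
    v=E[:,:3]@[u[0],u[1],1]; return E[:,3],v/np.linalg.norm(v)
def tc(x,y): return ((x+.5)/4.6-.5+220,(y+.5)/4.6-.5+150)
def sc(x,y): return ((x+.5)/5-.5+225,(y+.5)/5-.5+150)
def atz(n,p,z): o,v=ray(n,p); return o+v*(z-o[2])/v[2]
def tri(p,q):
    (a,u),(b,v)=ray("top",p),ray("side",q)
    st=np.linalg.lstsq(np.c_[u,-v],b-a,rcond=None)[0]
    A,B=a+u*st[0],b+v*st[1]; return (A+B)/2,np.linalg.norm(A-B)
def proj(n,P):
    k,d,E=C[n]; R=E[:,:3].T; r=cv2.Rodrigues(R)[0]
    return cv2.projectPoints(np.array(P,float).reshape(-1,3),r,-R@E[:,3],k,d)[0][:,0]
E
python3 - <<'E'
from h import *
np.set_printoptions(precision=4,suppress=True)
print("tab top",tri(tc(311,389),sc(185,208)))
print("post",tri(tc(491,190),sc(490,358)))
print("horn",tri(tc(101,88),sc(403,42)))
print("landfront",tri(tc(68,230),sc(279,118)),tri(tc(88,232),sc(279,118)))
h=atz("top",tc(491,190),.158); 
q={n:atz("top",tc(*p),z) for n,p,z in [("tab",(311,389),.223),("nose",(215,513),.173),("h1",(218,470),.174),("h2",(254,500),.174),("stop",(101,88),.222),("landL",(66,230),.174),("landR",(111,234),.174),("hornfl",(78,103),.222),("hornfr",(125,108),.222),("hornbl",(79,72),.222),("hornbr",(125,76),.222)]}
for n,p in q.items():
    d=p-h; print(n,p,np.hypot(*d[:2]),np.degrees(np.arctan2(d[1],d[0])))
s={n:atz("side",sc(*p),z) for n,p,z in [("tab",(185,208),.223),("stop",(403,42),.222),("post",(490,358),.158)]}
print(s)
E
```

```text
tab top (array([0.5095, 0.    , 0.2238]), np.float64(0.0009032139201209805))
post (array([ 0.6461, -0.1219,  0.1592]), np.float64(0.002380206494158009))
horn (array([0.7015, 0.1271, 0.2248]), np.float64(0.0029671123227159486))
landfront (array([0.6237, 0.1525, 0.1729]), np.float64(0.007001351967930363)) (array([0.6195, 0.139 , 0.1814]), np.float64(0.00509573871820367))
tab [0.5092 0.0001 0.223 ] 0.18253898928260184 138.15379296257757
nose [0.4374 0.0609 0.173 ] 0.27657460803341855 138.69325075199305
h1 [0.4643 0.0587 0.174 ] 0.25538674839120423 135.08665919768492
h2 [0.4451 0.0362 0.174 ] 0.25488234703440704 141.7188186075443
stop [0.7008 0.1277 0.222 ] 0.25548749939738363 77.42494670210202
landL [0.62   0.1545 0.174 ] 0.2772910897826624 95.19507620948255
landR [0.6169 0.1255 0.174 ] 0.2488143773892692 96.51120699558763
hornfl [0.6913 0.1421 0.222 ] 0.2677826892206 80.06440645129808
hornfr [0.6876 0.1127 0.222 ] 0.23821656934118574 79.72613192415392
hornbl [0.7113 0.1415 0.222 ] 0.27132098848390596 75.87821822050789
hornbr [0.7083 0.1126 0.222 ] 0.24265093235883944 74.92281229340078
{'tab': array([0.5104, 0.0012, 0.223 ]), 'stop': array([0.7051, 0.1318, 0.222 ]), 'post': array([ 0.6481, -0.1204,  0.158 ])}
```

Measured heights match the text (tab 0.224, post 0.159, stop horn 0.225). The parked gate lies at about 138.4° and the notch at about 80.7°, so about 1.005 rad. Next I move above the tab and look with the wrist camera.

shift_gripper(
  increments={"offsets":[[1,-0.03,-0.03,-0.03,0,0,0],[1,-0.25,-0.24,-0.043,0,0,0.24],[1,-0.25,-0.24,-0.043,0,0,0.24],[1,-0.25,-0.24,-0.043,0,0,0.24],[1,-0.25,-0.24,-0.043,0,0,0.24],[1,-0.25,-0.24,-0.043,0,0,0.24],[1,-0.25,-0.24,-0.043,0,0,0.24],[1,-0.4925,-0.47,-0.043,0,0,0.47],[1,-0.4925,-0.47,-0.043,0,0,0.47],[1,-0.4925,-0.47,-0.043,0,0,0.47],[1,-0.4925,-0.47,-0.043,0,0,0.47],[1,-0.4925,-0.47,-0.043,0,0,0.47]]},
)

```text
clock: 1.15
tool_pos: [0.4102, 0.1597, 0.2895]
ee_rot: [0.355, 0.935, 0.0, 0.0]
force: [0.3, 0.6, 0.0]
gripper_width: 1.001
grasp_force: 0.0
```

```bash
python3 -c "
from plant import env
from scipy.spatial.transform import Rotation as R
s=env.get_state();print(s['tool_pos'],R.from_quat(s['ee_rot']).as_matrix(),s['joint_pos'])"
```

```text
[0.41022168 0.15971184 0.28952524] [[-7.47974844e-01  6.63726931e-01  4.40290758e-04]
 [ 6.63727043e-01  7.47974853e-01  1.76269034e-04]
 [-2.12331910e-04  4.24077687e-04 -9.99999888e-01]] [ 2.54656925e-01 -3.28090030e-01  1.84227051e+00  5.97633427e-05
  1.62694168e+00 -5.90345400e-01]
```

shift_gripper(
  increments={"offsets":[[1,-0.18,-0.0537,0,0,0,0],[1,-0.18,-0.0537,0,0,0,0],[1,-0.18,-0.0537,0,0,0,0],[1,-0.18,-0.0537,0,0,0,0],[1,-0.18,-0.0537,0,0,0,0],[1,-0.18,-0.0537,0,0,0,0],[1,-0.18,-0.0537,0,0,0,0],[1,-0.18,-0.0537,0,0,0,0]]},
)

```text
clock: 1.82
tool_pos: [0.5083, 0.0024, 0.2891]
ee_rot: [0.355, 0.935, 0.0, -0.001]
force: [-0.2, -0.7, -0.0]
gripper_width: 0.998
grasp_force: 0.0
```

```bash
python3 - <<'E'
from h import *
s=env.get_state();print(s['tool_pos'],s['ee_rot'])
c=env.capture("wrist");cv2.imwrite("pics/w1.png",c["img"][:,:,::-1])
E
```

```text
[0.50834435 0.00237993 0.28912088] [ 3.55119694e-01  9.34820685e-01  5.90526405e-05 -5.34428708e-04]
```

View pics/w1.png

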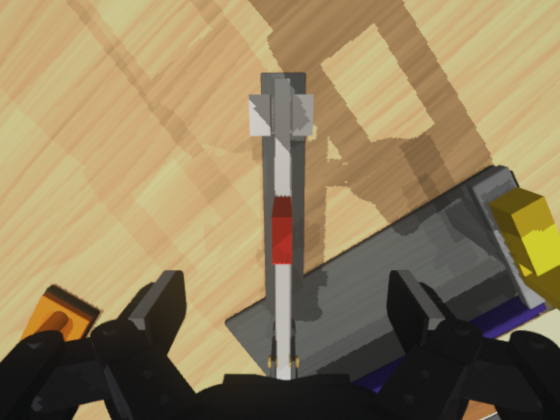

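The wrist view shows the tab top face at columns 272–293, rows 217–263, the nose at (281,80) between the horns, and the pin at (284,362). The jaw centre is near column 286.

```bash
cat >> h.py <<'E'
KW=K(345.53702635,286.13814061,211.7976336); DW=np.array([-0.04581158,0,0,0,0])
M=np.array([[1.68171477e-04,-9.58066820e-01,-2.86544832e-01,7.23704611e-02],[9.99999533e-01,-1.11717065e-04,9.60421481e-04,7.30856809e-04],[-9.52159901e-04,-2.86544859e-01,9.58066353e-01,-1.24979369e-01]])
from scipy.spatial.transform import Rotation as Ro
def wz(p,z,pos,q):
    u=cv2.undistortPoints(np.array([[p]],float),KW,DW)[0,0]; R=Ro.from_quat(q).as_matrix()
    v=R@(M[:,:3]@[u[0],u[1],1]); o=pos+R@M[:,3]; w=o+v*(z-o[2])/v[2]
    return w,R.T@(w-pos)
E
python3 - <<'E'
from h import *
np.set_printoptions(precision=4,suppress=True)
s=env.get_state()
for n,p,z in [("tab",(282.5,240),.223),("tabnear",(282.5,263),.223),("tabfar",(282.5,217),.223),("nose",(282,80),.173),("bar",(283.5,300),.173),("h1",(260,115),.174),("h2",(302,115),.174),("notchgap L",(271,100),.174),("R",(292,100),.174)]:
    print(n,*wz(p,z,np.array(s['tool_pos']),s['ee_rot']))
E
```

```text
tab [0.5092 0.0004 0.223 ] [-0.0023 -0.0012  0.0663]
tabnear [ 0.5203 -0.0095  0.223 ] [-0.0172 -0.0013  0.0663]
tabfar [0.4985 0.0099 0.223 ] [ 0.012  -0.0012  0.0663]
nose [0.4391 0.0618 0.173 ] [ 0.0908 -0.0018  0.1164]
bar [ 0.5619 -0.0461  0.173 ] [-0.0727 -0.0011  0.1163]
h1 [0.446  0.0358 0.174 ] [ 0.0684 -0.0166  0.1154]
h2 [0.4648 0.057  0.174 ] [0.0684 0.0116 0.1154]
notchgap L [0.4438 0.0479 0.174 ] [ 0.0781 -0.0091  0.1154]
R [0.453  0.0583 0.174 ] [0.0781 0.0049 0.1154]
```

shift_gripper(
  increments={"offsets":[[1,-0.0025,-0.0013,0.03,0,0,0],[0.8,-0.0025,-0.0013,0.06,0,0,0],[0.5,-0.0025,-0.0013,0.08,0,0,0],[0.4,-0.0025,-0.0013,0.088,0,0,0],[0.3,-0.0025,-0.0013,0.088,0,0,0],[0.3,-0.0025,-0.0013,0.088,0,0,0],[0.25,-0.0025,-0.0013,0.088,0,0,0],[0.2,-0.0025,-0.0013,0.088,0,0,0],[0.2,-0.0025,-0.0013,0.088,0,0,0]]},
  grip_n=25,
)

```text
clock: 2.62
tool_pos: [0.5106, -0.0006, 0.2032]
ee_rot: [0.355, 0.935, 0.0, 0.001]
force: [0.2, -0.2, 0.9]
gripper_width: 0.198
grasp_force: 0.0
```

shift_gripper(
  increments={"offsets":[[0.17,0,0,0,0,0,0],[0.15,0,0,0,0,0,0],[0.13,0,0,0,0,0,0],[0.1,0,0,0,0,0,0],[0.1,0,0,0,0,0,0],[0.1,0,0,0,0,0,0]]},
  grip_n=25,
)

```text
clock: 3.12
tool_pos: [0.5098, -0.0011, 0.2022]
ee_rot: [0.355, 0.935, -0.0, 0.0]
force: [-4.0, -2.9, 5.3]
gripper_width: 0.143
grasp_force: 24.6
```

shift_gripper(
  increments={"offsets":[[0.1,0,-0.0005,-0.002,0,0,0],[0.1,-0.0005,-0.0005,-0.005,0,0,0],[0.1,-0.002,-0.0005,-0.009,0,0,0],[0.1,-0.004,-0.0005,-0.013,0,0,0],[0.1,-0.006,-0.0005,-0.018,0,0,0],[0.1,-0.008,-0.0005,-0.0225,0,0,0],[0.1,-0.008,-0.0005,-0.0225,0,0,0],[0.1,-0.008,-0.0005,-0.0225,0,0,0],[0.1,-0.008,-0.0005,-0.0225,0,0,0]]},
)

```text
clock: 3.87
tool_pos: [0.5155, -0.0065, 0.2241]
ee_rot: [0.355, 0.935, -0.0, 0.0]
force: [0.8, -3.6, -3.3]
gripper_width: 0.137
grasp_force: 25.2
```

```bash
python3 - <<'E'
from h import *
c=env.capture("side")["img"][150:265,225:335,::-1]
d=env.capture("top")["img"][150:265,235:345,::-1]
cv2.imwrite("pics/l1.png",cv2.resize(np.hstack([c,d]),(0,0),fx=3.6,fy=3.6,interpolation=cv2.INTER_CUBIC))
s=env.get_state();print(s['tool_pos'],s['ee_rot'],s['force'],s['wrist_torque'])
E
```

```text
[ 0.51553438 -0.00647648  0.22410977] [ 3.55039038e-01  9.34851400e-01 -1.28037272e-04  3.53115344e-04] [ 1.30210407 -4.6988699  -3.33884713] [-0.74781973 -0.27008959 -0.28370596]
```

View pics/l1.png

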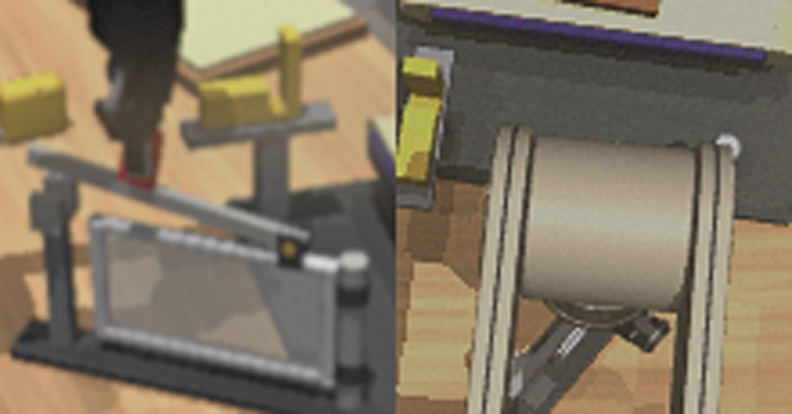

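The bar's nose is clear above the parking catch, with a lift of about 0.16 rad, so I start the swing.

shift_gripper(
  increments={"offsets":[[0.1,-0.0002,0.0088,0,0,0,0.05],[0.1,-0.0009,0.0176,0,0,0,0.1],[0.1,-0.002,0.0263,0,0,0,0.15],[0.1,-0.0035,0.035,0,0,0,0.2],[0.1,-0.0055,0.0435,0,0,0,0.25],[0.1,-0.0079,0.052,0,0,0,0.3],[0.1,-0.0107,0.0604,0,0,0,0.35],[0.1,-0.0139,0.0685,0,0,0,0.4],[0.1,-0.0175,0.0766,0,0,0,0.45],[0.1,-0.0215,0.0844,0,0,0,0.5],[0.1,-0.0215,0.0844,0,0,0,0.5],[0.1,-0.0215,0.0844,0,0,0,0.5]]},
)

```text
clock: 4.97
tool_pos: [0.5878, 0.0421, 0.2237]
ee_rot: [0.575, 0.818, -0.001, 0.0]
force: [1.6, -5.8, -4.5]
gripper_width: 0.135
grasp_force: 25.8
```

```bash
python3 -c "
from h import *
s=env.get_state();p=s['tool_pos'];d=np.array(p[:2])-[.6468,-.1222];x=Ro.from_quat(s['ee_rot']).as_matrix()[:,0]
print(p,np.hypot(*d),np.degrees(np.arctan2(d[1],d[0])),np.degrees(np.arctan2(x[1],x[0])),s['force'],s['wrist_torque'])"
```

```text
[0.5878092  0.04213774 0.22373734] 0.17460471458451704 109.74614561195689 109.74229409664558 [ 1.57856581 -5.77254345 -4.52012941] [-1.1300122  -0.29129267 -0.20778759]
```

shift_gripper(
  increments={"offsets":[[0.1,0.0004,0.0088,0,0,0,0.05],[0.1,0.0001,0.0176,0,0,0,0.1],[0.1,-0.001,0.0263,0,0,0,0.15],[0.1,-0.0025,0.035,0,0,0,0.2],[0.1,-0.0045,0.0435,0,0,0,0.25],[0.1,-0.0069,0.052,0,0,0,0.3],[0.1,-0.0097,0.0604,0,0,0,0.35],[0.1,-0.0129,0.0685,0,0,0,0.4],[0.1,-0.015,0.0734,0,0,0,0.43],[0.1,-0.015,0.0734,0,0,0,0.43],[0.1,-0.015,0.0734,0,0,0,0.43]]},
)

```text
clock: 5.88
tool_pos: [0.6615, 0.052, 0.2231]
ee_rot: [0.737, 0.676, -0.001, 0.0]
force: [0.2, -8.4, -5.5]
gripper_width: 0.137
grasp_force: 25.7
```

```bash
python3 - <<'E'
from h import *
s=env.get_state();p=s['tool_pos'];d=np.array(p[:2])-[.6468,-.1222];x=Ro.from_quat(s['ee_rot']).as_matrix()[:,0]
print(p,np.hypot(*d),np.degrees(np.arctan2(d[1],d[0])),np.degrees(np.arctan2(x[1],x[0])),s['force'],s['wrist_torque'])
c=env.capture("wrist");cv2.imwrite("pics/w2.png",c["img"][:,:,::-1])
E
```

```text
[0.66154061 0.05202346 0.22312438] 0.1748459348389489 85.16386502709878 85.08381894040564 [ 0.18722531 -8.36322143 -5.50364388] [-1.4180324  -0.13520188  0.10946044]
```

View pics/w2.png

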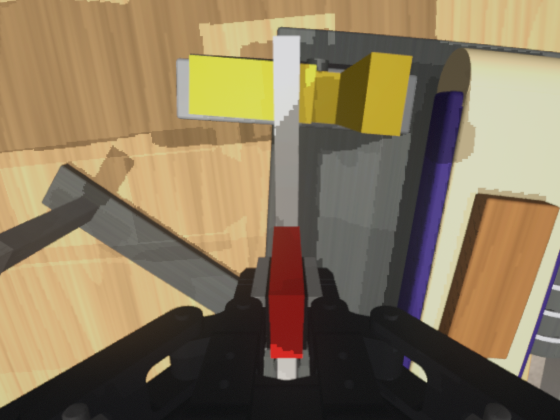

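The raised bar points at (287,80), over the land (columns 190–300). The notch floor is at about columns 318–340, and the stop horn's top front edge runs from (371,52) to (362,133).

```bash
python3 - <<'E'
from h import *
np.set_printoptions(precision=4,suppress=True)
s=env.get_state();H=np.array([.6468,-.1222]);pos=np.array(s['tool_pos'])
for n,p,z in [("hf1",(371,52),.222),("hf2",(362,133),.222),("hb1",(411,55),.222),("hb2",(402,135),.222),("landL1",(190,55),.174),("landL2",(190,118),.174),("nose",(286.5,36),.173+.037),("nose.",(286.5,100),.173+.03),("landend",(316,66),.174)]:
    w,t=wz(p,z,pos,s['ee_rot']); d=w[:2]-H; print(n,w,t,np.hypot(*d),138.4-np.degrees(np.arctan2(d[1],d[0])))
i=cv2.imread("pics/w2.png"); 
for r in(64,70,90,110):print(r,[int(x) for x in i[r,296:350:2,2]])
E
```

```text
hf1 [0.6986 0.1402 0.222 ] [0.0911 0.0295 0.0009] 0.26750679918054415 59.57232368255863
hf2 [0.6948 0.1135 0.222 ] [0.0641 0.028  0.001 ] 0.24054730148185755 59.910279025781094
hb1 [0.7122 0.1383 0.222 ] [0.0903 0.0433 0.0009] 0.2685830340541531 62.502712608428894
hb2 [0.7092 0.1117 0.222 ] [0.0635 0.0425 0.0009] 0.24203218514806574 63.33636812846294
landL1 [0.6257 0.1523 0.174 ] [ 0.097  -0.0441  0.049 ] 0.27529412599633807 44.00440225779498
landL2 [0.6212 0.1238 0.174 ] [ 0.0682 -0.0461  0.049 ] 0.24736573429560826 42.464851476325734
nose [0.6708 0.1497 0.21  ] [0.0982 0.001  0.0129] 0.27297321702452393 53.44199377436925
nose. [0.6689 0.1274 0.203 ] [0.0758 0.001  0.02  ] 0.25059568032246166 53.457561372957485
landend [0.6841 0.1422 0.174 ] [0.0919 0.0149 0.0489] 0.26701585802179045 56.427591959637155
64 [217, 215, 164, 153, 143, 153, 153, 157, 148, 137, 105, 113, 105, 69, 63, 56, 46, 46, 48, 48, 48, 48, 52, 52, 57, 63, 64]
70 [217, 215, 180, 176, 179, 215, 217, 217, 217, 215, 153, 107, 101, 84, 78, 71, 105, 119, 118, 116, 114, 115, 112, 109, 93, 87, 88]
90 [217, 213, 179, 178, 194, 194, 194, 195, 194, 164, 144, 162, 162, 162, 162, 162, 161, 161, 162, 161, 161, 131, 89, 89, 89, 89, 89]
110 [156, 163, 176, 176, 177, 193, 194, 193, 166, 142, 160, 161, 161, 161, 161, 161, 161, 160, 161, 160, 126, 90, 89, 91, 90, 90, 90]
```

The notch centre is about 21 mm further along, so about 0.082 rad (gate about 1.015). I close up to it slowly, then lower gently while watching the force.

shift_gripper(
  increments={"offsets":[[0.1,-0.001,0.004,0,0,0,0.02],[0.1,-0.0018,0.008,0,0,0,0.045],[0.1,-0.0024,0.0115,0,0,0,0.065],[0.1,-0.0026,0.0144,0,0,0,0.082],[0.1,-0.0026,0.0144,0,0,0,0.082],[0.1,-0.0022,0.0144,0.002,0,0,0.082],[0.1,-0.0016,0.0144,0.004,0,0,0.082],[0.1,-0.001,0.0144,0.006,0,0,0.082],[0.1,-0.001,0.0144,0.006,0,0,0.082],[0.1,-0.001,0.0144,0.006,0,0,0.082]]},
)

```text
clock: 6.77
tool_pos: [0.6761, 0.0521, 0.2185]
ee_rot: [0.763, 0.646, 0.001, -0.0]
force: [1.2, 5.6, 0.4]
gripper_width: 0.133
grasp_force: 26.7
```

```bash
python3 - <<'E'
from h import *
s=env.get_state();p=s['tool_pos'];d=np.array(p[:2])-[.6468,-.1222];x=Ro.from_quat(s['ee_rot']).as_matrix()[:,0]
print(p,np.hypot(*d),np.degrees(np.arctan2(d[1],d[0])),np.degrees(np.arctan2(x[1],x[0])),s['force'],s['wrist_torque'])
c=env.capture("wrist");cv2.imwrite("pics/w3.png",cv2.resize(c["img"][20:240,150:430,::-1],(0,0),fx=2.5,fy=2.5,interpolation=cv2.INTER_CUBIC))
E
```

```text
[0.67609052 0.0521455  0.21847721] 0.17678882605725876 80.46321249018821 80.49237756466353 [1.19500597 5.57154739 0.41989009] [ 0.65426627 -0.10789219 -0.02487423]
```

View pics/w3.png

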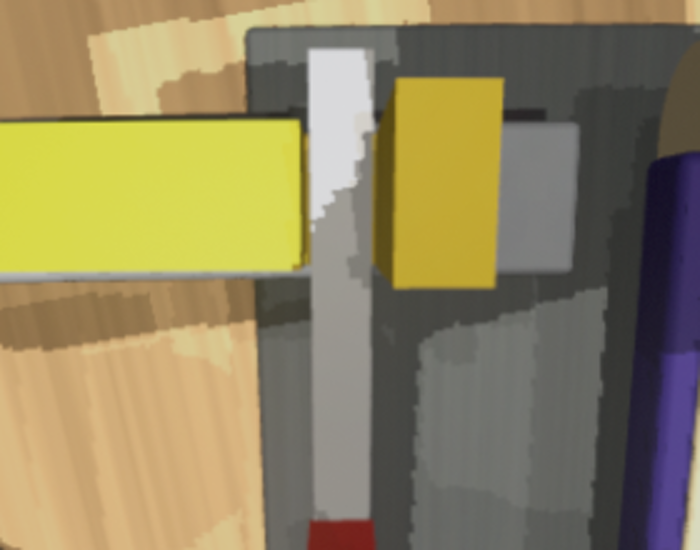

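```bash
python3 - <<'E'
from h import *
np.set_printoptions(precision=4,suppress=True)
s=env.get_state();pos=np.array(s['tool_pos'])
for n,p,z in [("land end",(300,190),.174),("horn front",(394,180),.222),("horn back",(500,180),.222),("barL",(309,180),.2),("barR",(374,180),.2),("barL low",(313,480),.19),("barR",(372,480),.19)]:
    print(n,wz((150+p[0]/2.5,20+p[1]/2.5),z,pos,s['ee_rot'])[1])
E
```

```text
land end [ 0.0782 -0.0067  0.0446]
horn front [ 0.0778  0.008  -0.0034]
horn back [ 0.0779  0.0222 -0.0034]
barL [ 0.0788 -0.0041  0.0186]
barR [0.0788 0.0062 0.0186]
barL low [ 0.0264 -0.0042  0.0285]
barR [0.0264 0.0068 0.0285]
```

The bar is centred over the notch to within about 0.5 mm. I lower it.

shift_gripper(
  increments={"offsets":[[0.1,0.001,0,0.001,0,0,0],[0.1,0.0015,0,0.003,0,0,0],[0.1,0.002,0,0.004,0,0,0],[0.1,0.0024,0,0.006,0,0,0],[0.1,0.0024,0,0.006,0,0,0]]},
)

```text
clock: 7.23
tool_pos: [0.6765, 0.0546, 0.212]
ee_rot: [0.763, 0.646, 0.001, -0.0]
force: [1.5, 5.9, 1.1]
gripper_width: 0.136
grasp_force: 27.0
```

shift_gripper(
  increments={"offsets":[[0.1,0.0006,0,0.002,0,0,0],[0.1,0.0011,0,0.004,0,0,0],[0.1,0.0011,0,0.004,0,0,0]]},
)

```text
clock: 7.48
tool_pos: [0.6767, 0.0558, 0.208]
ee_rot: [0.763, 0.646, 0.001, -0.0]
force: [1.2, 7.0, 1.7]
gripper_width: 0.137
grasp_force: 27.2
```

shift_gripper(
  increments={"offsets":[[0.1,0.001,0,0.001,0,0,0],[0.1,0.002,0,0.003,0,0,0],[0.1,0.0022,0,0.004,0,0,0],[0.1,0.0022,0,0.004,0,0,0]]},
)

```text
clock: 7.82
tool_pos: [0.6769, 0.0572, 0.2036]
ee_rot: [0.763, 0.646, 0.0, -0.0]
force: [0.6, 5.3, 1.8]
gripper_width: 0.139
grasp_force: 27.1
```

shift_gripper(
  increments={"offsets":[[0.16,0,0,0,0,0,0],[0.2,0,0,0,0,0,0],[0.3,0,0,0,0,0,0],[0.3,0,0,0,0,0,0],[0.3,0,0,0,0,0,0]]},
)

```text
clock: 8.23
tool_pos: [0.6768, 0.0563, 0.2038]
ee_rot: [0.764, 0.646, -0.0, 0.0]
force: [0.4, -0.4, 1.1]
gripper_width: 0.299
grasp_force: 0.0
```

```bash
python3 - <<'E'
from h import *
c=env.capture("side")["img"][130:265,225:345,::-1]
d=env.capture("wrist")["img"][20:335,140:420,::-1]
cv2.imwrite("pics/f1.png",np.hstack([cv2.resize(c,(480,540),interpolation=cv2.INTER_CUBIC),cv2.resize(d,(320,360))[:360].copy() if 0 else cv2.copyMakeBorder(cv2.resize(d,(320,360)),0,180,0,0,cv2.BORDER_CONSTANT)]))
E
```

```text
(no output)
```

View pics/f1.png

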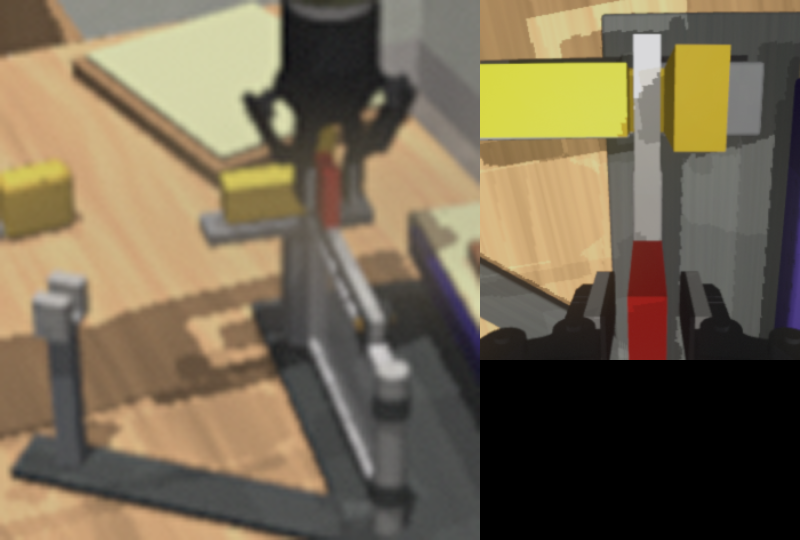

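The bar lies in the notch between land and horn, and the fingers stand clear of the tab. I retreat upward and check.

shift_gripper(
  increments={"offsets":[[0.35,0,0,-0.01,0,0,0],[0.35,0,0,-0.03,0,0,0],[0.35,0,0,-0.06,0,0,0],[0.35,0,0,-0.09,0,0,0],[0.35,0,0,-0.12,0,0,0],[0.35,0,0,-0.12,0,0,0],[0.35,0,0,-0.12,0,0,0],[0.35,0,0,-0.12,0,0,0]]},
)

```text
clock: 9.0
tool_pos: [0.6769, 0.0567, 0.3244]
ee_rot: [0.764, 0.646, 0.0, 0.0]
force: [0.3, -0.6, -0.6]
gripper_width: 0.347
grasp_force: 0.0
```

```bash
python3 - <<'E'
from h import *
c=env.capture("side")["img"][130:265,225:345,::-1]
d=env.capture("wrist")["img"][20:335,140:420,::-1]
cv2.imwrite("pics/f2.png",np.hstack([cv2.resize(c,(480,540),interpolation=cv2.INTER_CUBIC),cv2.copyMakeBorder(cv2.resize(d,(320,360)),0,180,0,0,cv2.BORDER_CONSTANT)]))
E
```

```text
(no output)
```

View pics/f2.png

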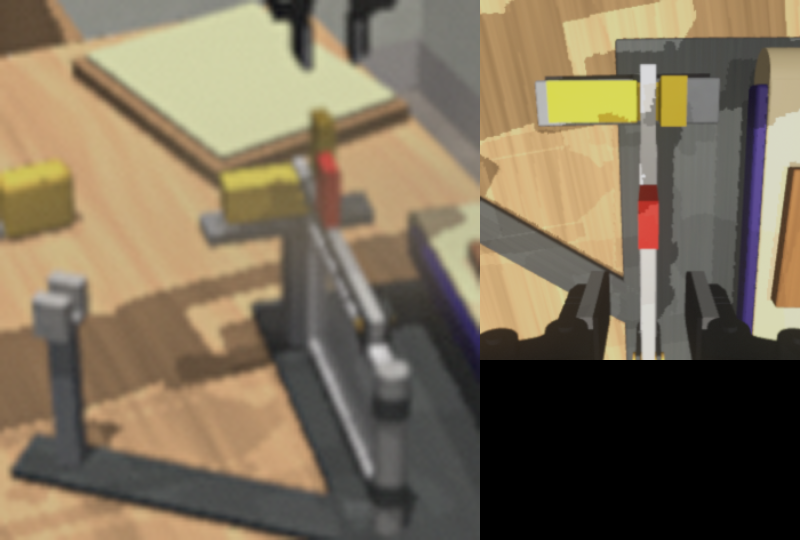

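The bar sits between land and horn with the arm clear. One numeric check that it is level: the tab top is at about crop (328,153), i.e. pixel (307,168).

```bash
python3 - <<'E'
from h import *
H=np.array([.6468,-.1222]);e=np.array([np.cos(np.radians(80.4)),np.sin(np.radians(80.4))])
for a in(0,.03,.06,.09):
    R=lambda r,z:np.r_[H+e*(.05+r*np.cos(a)-z*np.sin(a)),.165+r*np.sin(a)+z*np.cos(a)]
    P=proj("side",[R(.135,.058),R(.12,.008),R(.23,.008)]);print(a,((P-[225,130])*4).round(1).tolist())
E
```

```text
0 [[325.8, 159.6], [330.2, 225.1], [296.4, 155.3]]
0.03 [[326.5, 156.2], [330.4, 221.3], [296.5, 148.2]]
0.06 [[327.1, 152.9], [330.5, 217.6], [296.7, 141.2]]
0.09 [[327.8, 149.8], [330.7, 214.0], [296.9, 134.2]]
```

The predicted nose top for a level bar (296,155) matches the picture (300,158), and the tab base matches too, so the bar is fully down.

```bash
python3 -c "
from plant import env
print(env.hand_in())"
```

```text
the job is handed in; nothing more can be done
None
```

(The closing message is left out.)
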